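# Close and lock the junction box

### The job

Close the hinged cover of the junction box fully, then lock it by turning each of its three wing knobs clockwise, one after another in any order, fully to the end stop. Let go of everything and leave the other things on the bench undisturbed.

Things in the scene. Friction and masses are not known exactly. Their poses are not given: they have to be found in the camera images.
- box: Cast aluminium junction box, bolted to the bench. Outer size 200 (its x) x 340 (its y) x 90 high without the cover; origin at the centre of its underside, on the bench, z up. Its -x side is the front, towards the robot; the cover's hinge line runs along y at x = +100, z = 90. Cable glands stick out 33 from the end walls (y = +-170), 45 up.
- cover (a joint): Opening angle of the hinged cover in rad: 0 closed (flat on the rim), positive with its free front edge raised. Starts at 0.6 to 1.0. Stiff hinges: it stays where it is left; a push of 1 to 8 N on its outer face, 100 from the hinge, closes it. Aluminium plate 202 x 346 x 10 thick; closed, its outer face is 100 above the bench.
- cover_center (a point): Point on the cover's outer face, 100 from the hinge line, middle of its width. x points along the cover from the free edge to the hinge, y along the hinge, z out of the outer face. 
- cover_edge (a point): Middle of the cover's free edge, on the outer face, 202 from the hinge line. Axes as for cover_center. To close the cover, push on the outer face near this edge, between two knobs: farther back the knobs of a steep cover get in a gripper's way.
- knob_left_grip (a point): Grip point of the left (box's +y) wing knob, on its turning axis, 30 above the cover's outer face. Wing: upright black bar 60 long, 14 thick, from 6 to 46 above the face, over a steel collar 34 across. x axis along the wing's length, z along the turning axis, out of the cover. Moves with the cover, turns with the knob. Knobs stand in a row, 164 from the hinge line, 115 apart.
- knob_left (a joint): Turn of the left (box's +y) knob in rad, clockwise seen from above the closed cover. 0: wing parallel to the free edge, loose (up to 0.6 the tongue clears the rim; past that it keeps the cover from closing); 1.571: end stop, wing square to the edge, tongue under the box's rim (locked). Starts at 0.08 to 0.5. Stays where left: friction 0.12 N m, no spring.
- knob_mid_grip (a point): Grip point of the middle wing knob, on its turning axis, 30 above the cover's outer face. Wing: upright black bar 60 long, 14 thick, from 6 to 46 above the face, over a steel collar 34 across. x axis along the wing's length, z along the turning axis, out of the cover. Moves with the cover, turns with the knob. Knobs stand in a row, 164 from the hinge line, 115 apart.
- knob_mid (a joint): Turn of the middle knob in rad, clockwise seen from above the closed cover. 0: wing parallel to the free edge, loose (up to 0.6 the tongue clears the rim; past that it keeps the cover from closing); 1.571: end stop, wing square to the edge, tongue under the box's rim (locked). Starts at 0.08 to 0.5. Stays where left: friction 0.12 N m, no spring.
- knob_right_grip (a point): Grip point of the right (box's -y) wing knob, on its turning axis, 30 above the cover's outer face. Wing: upright black bar 60 long, 14 thick, from 6 to 46 above the face, over a steel collar 34 across. x axis along the wing's length, z along the turning axis, out of the cover. Moves with the cover, turns with the knob. Knobs stand in a row, 164 from the hinge line, 115 apart.
- knob_right (a joint): Turn of the right (box's -y) knob in rad, clockwise seen from above the closed cover. 0: wing parallel to the free edge, loose (up to 0.6 the tongue clears the rim; past that it keeps the cover from closing); 1.571: end stop, wing square to the edge, tongue under the box's rim (locked). Starts at 0.08 to 0.5. Stays where left: friction 0.12 N m, no spring.
- pendant_center (a point): Teach pendant lying on the bench, black with yellow ends, 200 x 290 x 72 high; point at its centre, 22 above the bench. Bystander.
- bucket_center (a point): White open plastic bucket, 215 across, 190 high; point on its axis 95 above the bench. Bystander.
- screwdriver_center (a point): Screwdriver lying on the bench, 200 long; point under the middle of its length. Bystander.

How it is judged:
On the way, in this order (a step that is already met when the one before it is completed fails the run):
1. the cover is fully closed (under 0.02 rad) with all three knobs still loose (under 0.8 rad) (value of joint cover below 0.02 rad and value of joint each of knob_left, knob_mid, knob_right below 0.8 rad), for 0.2 s.
2. all three knobs are at their end stops (over 1.45 of 1.571 rad), the cover closed (value of joint cover below 0.02 rad and value of joint each of knob_left, knob_mid, knob_right above 1.45 rad), for 0.2 s.
At the end, for the whole second after the job is handed in: The cover is closed (under 0.02 rad), each of the three knobs is turned to its end stop (over 1.45 of 1.571 rad) and nothing moves (all of step 2 and velocity of joint knob_left between -0.05 and 0.05 rad/s and velocity of joint knob_mid between -0.05 and 0.05 rad/s and velocity of joint knob_right between -0.05 and 0.05 rad/s and velocity of joint cover between -0.05 and 0.05 rad/s); the robot touches nothing.
It fails at once if a knob is turned more than 1.0 rad while the cover is open by more than 0.05 rad (value of joint cover above 0.05 rad and value of joint any of knob_left, knob_mid, knob_right above 1 rad).
It fails at once if the pendant, bucket or screwdriver is moved more than 30 mm (distance of any of pendant_center, bucket_center, screwdriver_center from where it was at the start of the episode above 0.03 m).
It also fails if it takes over 64 s, if anything falls off the work surface, if the arm or the gripper's body presses on something with over 40 N, if the wrist force passes 120 N, or if a joint passes its speed limit or range.

### The arm

A 7-joint arm with a two-finger parallel gripper is mounted at the origin on the work surface. World frame = base frame: x ahead of the robot, y to its left, z up, the work surface at z = 0. Lengths are in m, angles in rad, forces in N, time in s.
With the tool pointing down it reaches from about 0.425 to 0.875 m from the base axis. Payload 8.4 kg.
Tool frame: the origin (TCP) lies between the finger pads; the fingertips stand 14 mm ahead of it and the grasp point (between the pads) lies 5 mm behind it (finger_overhang is the distance from the TCP to the fingertips, in m); z points along the fingers, y is the line along which they close (so a half turn about z gives the same grasp; the last joint's range is limited). The gripper opens to 85 mm and grips with 20 to 120 N. Pads are 22 mm wide; open, the fingers measure 114 mm over their backs; the gripper's body (76 mm by 85 mm) begins 54 mm behind the grasp point. The pads swing forward as they close: fully open they stand 13 mm farther back than shut.
Start: joints at [1.22, 0.333, 0.04, 1.465, -0.013, 1.343, -0.059], TCP at [0.162, -0.629, 0.245] pointing down, gripper open.
Joint ranges: [-2.58, 2.58], [-0.38, 2.09], [-1.3, 1.39], [0.25, 2.4], [-1.5, 4.64], [0.08, 2.09], [-2.65, 2.65]. Speed limits (rad/s): [2.22, 2.22, 2.79, 2.79, 3.14, 3.14, 3.14].

### API

Orientations are given as a rotation vector (axis times angle).
In Python, from cell import * gives the robot as it stands.
- The arm moves only by the tool move_arm, never from a script. Its argument "plan" is a list of rows, each a list of 7 numbers: the shift along the tool's x, y, z in m, then the turn, a rotation vector about the tool's x, y, z in rad, then the opening, from 0 (shut) to 1 (fully open). A call has 1 to 12 rows; each row shifts and turns the commanded pose from where the row before left it, along the tool's axes as they then stand; what a row does not reach is not made up. A row lasts 1/8 s, in which the tool goes at most 62.5 mm and 10.7 degrees, less where a joint would pass 70% of its speed; a pose out of reach is approached as far as the arm can. A call with a gripper value outside its range is refused whole. The fingers move at their own pace and stop on an object; "newtons" is the grip in N (left out, the last holds). Time passes only in rows, so rows that do not move let the fingers close. It gives the time, the measured TCP pose, the force, the opening and the grip force at its end, in the units of the state.
- state(): the state, without advancing time (a new reading comes with each control period).
- camera(name): name is "side" or "top" or "wrist"; returns (picture, depth): 400x640x3 uint8, blue, green, red; 400x640 float32, m along the optical axis (not along the pixel's ray), 0 where there is no reading.
- camera_info(name): a dict with "fx", "fy", "cx", "cy" (pixels), "extrinsics" (4x4, takes a point from camera to world coordinates). Camera axes: x right, y down, z forward; pixel columns grow to the right and rows downward; lengths in m; the calibration is good to about 2 mm. A picture is of the moment at which its call begins: read the wrist's pose just before it. camera_info takes no time and is no camera call; for the wrist camera it gives the pose at the moment of the call.
- sign_off(): hands the job in; it is judged then, once.
The state is a dict: "t": time; "q": joint angles; "qvel": joint speeds; "effort": joint torques, N m; "eef_pos": TCP position; "ee_rot": TCP orientation; "wrist_force": force on the tool from outside, world axes, zero at the start; "moment": the same for the moment, N m; "width": finger opening in m; "finger_force": force on a finger pad.
Only numpy, scipy, OpenCV 4.12 (cv2) and the standard library are available. Lean on these libraries where they do the work, as an engineer would, in place of code of your own. Each camera call takes 0.05 s, during which the arm holds its last target. There are 200 camera calls.

## Working session

There is one attempt and no reset: what is moved stays moved. The work goes in short steps, Python scripts to look and compute and a tool call to move; the robot and the scene stay as the last step left them, time stands still between calls to the robot, and variables do not carry over. Pictures are saved under pics/ and viewed, at most 10 in all, crops included, and the job is handed in when it is done.

Besides the shell and the picture viewer there is one more tool, called after "Call:" as name(argument=value, ...) on one line, values as JSON. move_arm: Moves the arm, as the interface text tells. Its arguments: {"type":"object","properties":{"plan":{"type":"array","items":{"type":"array","items":{"type":"number"}}},"newtons":{"type":"number"}},"required":["plan"]}

```bash
mkdir -p pics; ls
python3 - <<'E'
from cell import *
import cv2,numpy as np
s=state();print(s)
ims=[]
for n in("side","top"):
    p,d=camera(n);i=camera_info(n);cv2.imwrite(f"pics/{n}0.png",p);np.savez(f"{n}0.npz",p=p,d=d,**i)
    print(n,i['fx'],i['cx'],i['cy'],np.round(i['extrinsics'],3).tolist())
E
```

```text
pics
{'t': 0.0, 'q': array([ 1.21981883,  0.33389851,  0.03984541,  1.46626738, -0.01346044,
        1.34332321, -0.05849158]), 'qvel': array([ 8.68164641e-04,  3.62889043e-04, -1.48035988e-03,  1.67738994e-03,
        1.61970081e-03, -2.22567444e-05,  5.19575739e-04]), 'effort': array([-2.74967488e-04, -6.58567071e+01,  1.36520639e+00, -4.05566204e+01,
        1.67804357e-02,  1.26074266e-02, -2.28572404e-06]), 'eef_pos': array([ 0.16183176, -0.62907579,  0.24443076]), 'ee_rot': array([-3.11513052e+00, -3.94251705e-01,  3.87146154e-04]), 'wrist_force': array([-0.52084144, -0.09518805,  0.31962833]), 'moment': array([ 0.00578297, -0.01114641,  0.02231054]), 'finger_force': 0.0, 'width': 0.0849669162355404}
side 493.86866211033004 323.60767636108056 190.94078883194865 [[-0.885, -0.271, 0.378, -0.034], [-0.465, 0.476, -0.747, 1.148], [0.023, -0.836, -0.548, 0.949], [0.0, 0.0, 0.0, 1.0]]
top 407.61077360995654 319.9307235631331 207.95332423023368 [[-0.014, -0.984, 0.175, 0.324], [-1.0, 0.014, -0.002, -0.008], [-0.001, -0.175, -0.985, 1.337], [0.0, 0.0, 0.0, 1.0]]
```

View pics/top0.png

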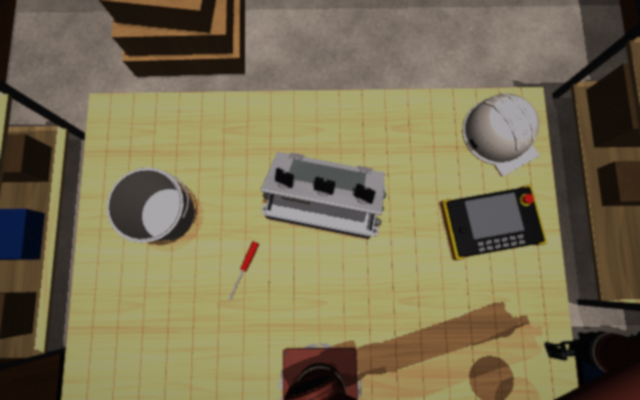

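View pics/side0.png

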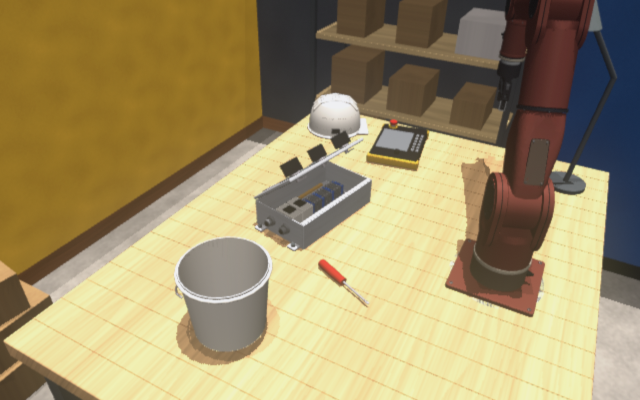

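The top view shows the box at about (265–385, 155–237), the three black knobs on the raised cover near (285,178), (324,186) and (366,193). The bucket is at (150,205), the screwdriver at (245,270) and the pendant at (492,222). The side view confirms the cover is open.

```bash
cat > h.py <<'E'
import numpy as np,cv2
def cloud(f):
    z=np.load(f);d=z['d'];v,u=np.mgrid[:400,:640]
    P=np.stack([(u-z['cx'])*d/z['fx'],(v-z['cy'])*d/z['fy'],d],-1)
    E=z['extrinsics'];return z['p'],P@E[:3,:3].T+E[:3,3],d
E
python3 - <<'E'
from h import *
p,W,d=cloud("top0.npz")
print("noread",(d==0).mean(), "bench z",np.median(W[300:340,100:200,2]))
hsv=cv2.cvtColor(p,cv2.COLOR_BGR2HSV)
roi=np.zeros((400,640),np.uint8);roi[148:245,250:400]=1
# dark knobs
m=((hsv[...,2]<45)&(roi>0)&(W[...,2]>.12)).astype(np.uint8)
n,l,st,c=cv2.connectedComponentsWithStats(m)
for i in range(1,n):
    if st[i,4]>30: q=W[l==i];print("knob",st[i],c[i].round(1),np.median(q,0).round(3),q[:,2].max().round(3))
# high, grey points: cover plane
g=(hsv[...,1]<60)&(hsv[...,2]>70)&(roi>0)&(W[...,2]>.115)&(d>0)
g=cv2.erode(g.astype(np.uint8),np.ones((3,3)))>0
Q=W[g];
for _ in range(6):
    c0=Q.mean(0);n_=np.linalg.svd(Q-c0)[2][2];n_*=np.sign(n_[2]);r=(Q-c0)@n_;Q=Q[abs(r)<max(.004,1.5*r.std())] if _<5 else Q
print("cover plane n",n_.round(3),"c",c0.round(3),"tilt",np.arccos(n_[2]),"res",r.std(),len(Q),Q.min(0),Q.max(0))
h=np.cross(n_,[0,0,1]);h/=np.linalg.norm(h);print("hinge dir",h.round(3),np.arctan2(h[1],h[0]))
# rim: front and box points z ~0.09
g=(roi>0)&(abs(W[...,2]-.09)<.006);Q=W[g]
vv,uu=np.nonzero(g);print(len(Q));
lo=Q[(vv>200)]
r=cv2.minAreaRect(lo[:,:2].astype(np.float32));print(r,cv2.boxPoints(r).round(3).tolist())
for n,(u,v) in dict(gl=(264,213),gr=(372,237),tl=(275,156),tr=(385,168),bl=(264,190),br=(380,208)).items(): print(n,W[v-1:v+2,u-1:u+2].reshape(-1,3).round(3)[[0,4,8]].tolist())
b=cv2.resize(p[145:250,250:400],None,fx=5,fy=5,interpolation=cv2.INTER_CUBIC);cv2.imwrite("pics/crop.png",b)
E
```

```text
noread 0.0041796875 bench z -0.001604687650683445
knob [276 169  18  18 210] [284.2 177.6] [0.609 0.089 0.23 ] 1.337
knob [314 177  21  17 244] [323.8 184.9] [ 0.586 -0.022  0.23 ] 1.337
knob [354 184  20  19 241] [363.4 192.9] [ 0.561 -0.13   0.229] 1.337
cover plane n [ 0.62  -0.133  0.774] c [ 0.602 -0.024  0.177] tilt 0.686314875272337 res 0.0014759993311997497 2780 [ 0.50775296 -0.20165675  0.11545682] [0.69901733 0.15176362 0.22905551]
hinge dir [-0.21  -0.978  0.   ] -1.7825376996119977
606
((0.5139135122299194, -0.00558982789516449), (0.3418286442756653, 0.06757969409227371), 82.30159759521484) [[0.4580000042915344, -0.17000000178813934], [0.5249999761581421, -0.17900000512599945], [0.5699999928474426, 0.1589999943971634], [0.503000020980835, 0.1679999977350235]]
gl [[0.55, 0.179, 0.006], [0.532, 0.164, 0.091], [0.529, 0.161, 0.087]]
gr [[0.466, -0.177, -0.004], [0.462, -0.18, -0.0], [0.459, -0.183, 0.001]]
tl [[0.748, 0.144, -0.002], [0.708, 0.128, 0.113], [0.702, 0.124, 0.122]]
tr [[0.699, -0.229, 0.001], [0.695, -0.232, 0.003], [0.692, -0.236, 0.0]]
bl [[0.578, 0.149, 0.224], [0.574, 0.146, 0.226], [0.572, 0.143, 0.222]]
br [[0.524, -0.175, 0.214], [0.521, -0.177, 0.217], [0.517, -0.18, 0.219]]
```

View pics/crop.png

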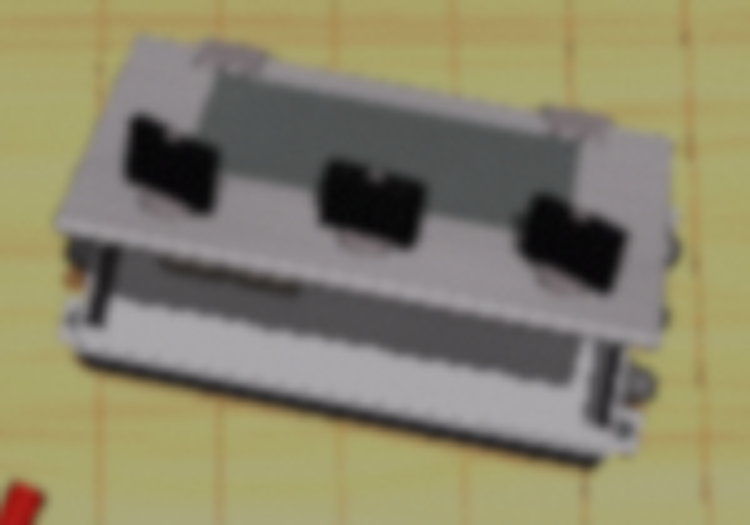

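The crop shows the cover's outer face with three wings at crop x≈170/370/570, turned slightly clockwise from the edge line. Next I'll fit the box frame from the cover's extents and get the wing angles.

```bash
cat >> h.py <<'E'
from scipy.spatial.transform import Rotation as R
def go(s,tgt,yaw):
    """tool-frame shift and z turn to bring the TCP to tgt with tool y along yaw (mod pi), tool down"""
    M=R.from_rotvec(s['ee_rot']).as_matrix();d=M.T@(np.array(tgt)-s['eef_pos'])
    y=np.arctan2(M[1,1],M[0,1]);t=-((yaw-y+np.pi/2)%np.pi-np.pi/2)
    v=R.from_rotvec(R.from_matrix(M).as_rotvec()); z=M[:,2]
    return "shift",d.round(4).tolist(),"turn z",round(t,3),"toolz",z.round(3).tolist(),"|d|",np.linalg.norm(d).round(3)
E
python3 - <<'E'
from h import *
from cell import state
p,W,d=cloud("top0.npz");hsv=cv2.cvtColor(p,cv2.COLOR_BGR2HSV)
n=np.array([.62,-.133,.774]);n/=np.linalg.norm(n);c0=np.array([.602,-.024,.177])
bx=np.array([n[0],n[1],0]);bx/=np.linalg.norm(bx);by=np.array([-bx[1],bx[0],0]);s=np.arcsin(n[:2]@bx[:2]);e=bx*np.cos(s)-np.array([0,0,np.sin(s)])
roi=np.zeros((400,640),bool);roi[148:245,250:400]=1
g=roi&(abs((W-c0)@n)<.004)&(W[...,2]>.1)&(d>0)
Q=W[g]-c0;a=Q@e;b=Q@by
A=(np.percentile(a,.5),np.percentile(a,99.5));B=(np.percentile(b,.5),np.percentile(b,99.5));print("along",A,np.ptp(A),"width",B,np.ptp(B))
E0=c0+e*A[0]+by*np.mean(B);print("edge mid",E0.round(4),"expect z",.09+.202*np.sin(s)+.01*np.cos(s))
hx=E0+bx*(.202*np.cos(s)-.01*np.sin(s));box=hx-.1*bx;box[2]=0;yaw=np.arctan2(bx[1],bx[0]);print("box",box.round(4),"yaw",yaw)
# wings: points 25..50mm above the face
h=(W-c0)@n;k=roi&(h>.02)&(h<.055)&(hsv[...,2]<60)
for nm,o in(("L",.115),("M",0),("R",-.115)):
    q=W[k]-E0;u=q@e;v=q@by;w=abs(v-o)<.045;P=np.c_[u[w],v[w]]-[.038,o]
    c=P.mean(0);dv=np.linalg.svd(P-c)[2][0];dv*=np.sign(dv[1]);print(nm,len(P),"centre off",c.round(4),"turn cw",np.arctan2(dv[0],dv[1]).round(3),np.ptp((P-c)@dv).round(3))
f=lambda x,y,z:box+x*bx+y*by+[0,0,z]
print(go(state(),f(-.04,-.0575,.32),yaw))
E
```

```text
along (np.float64(-0.07924354465560543), np.float64(0.11868405584789465)) 0.19792760050350008 width (np.float64(-0.1704319587223855), np.float64(0.1710242831109123)) 0.3414562418332978
edge mid [ 0.5421 -0.0109  0.2272] expect z 0.22575013450847184
box [ 0.5909 -0.0213  0.    ] yaw -0.2113136217972205
L 165 centre off [-0.0053 -0.0035] turn cw 0.328 0.054
M 195 centre off [-0.0036 -0.0005] turn cw 0.112 0.058
R 190 centre off [-0.0041  0.0011] turn cw 0.391 0.059
('shift', [0.5055, -0.4483, -0.0749], 'turn z', np.float64(-1.108), 'toolz', [-0.0, 0.001, -1.0], '|d|', np.float64(0.68))
```

Call:
move_arm(plan=[[0.042, -0.037, -0.012, 0, 0, 0, 0], [0.042, -0.037, -0.012, 0, 0, 0, 0], [0.042, -0.037, -0.012, 0, 0, 0, 0], [0.042, -0.037, -0.012, 0, 0, 0, 0], [0.042, -0.037, -0.012, 0, 0, 0, 0], [0.042, -0.037, -0.012, 0, 0, 0, 0], [0.042, -0.037, 0, 0, 0, 0, 0], [0.042, -0.037, 0, 0, 0, 0, 0], [0.042, -0.037, 0, 0, 0, 0, 0], [0.042, -0.037, 0, 0, 0, 0, 0], [0.042, -0.037, 0, 0, 0, 0, 0], [0.042, -0.037, 0, 0, 0, 0, 0]])

```text
t: 1.6
eef_pos: [0.54, -0.0725, 0.3171]
ee_rot: [3.117, 0.394, -0.0]
wrist_force: [0.7, -0.6, 1.3]
width: -0.0001
finger_force: 0.0
```

Call:
move_arm(plan=[[0, 0, 0, 0, 0, -0.18, 0], [0, 0, 0, 0, 0, -0.18, 0], [0, 0, 0, 0, 0, -0.18, 0], [0, 0, 0, 0, 0, -0.18, 0], [0, 0, 0, 0, 0, -0.18, 0], [0, 0, 0, 0, 0, -0.18, 0], [0, 0, 0, 0, 0, -0.03, 0], [0, 0, 0, 0, 0, 0, 0]])

```text
t: 2.6
eef_pos: [0.5393, -0.074, 0.3171]
ee_rot: [-2.444, -1.973, 0.0]
wrist_force: [0.0, 0.1, -0.4]
width: 0.0001
finger_force: 0.0
```

```bash
cat >> h.py <<'E'
box=np.array([.590,-.021,0]);yaw=-.211
bx=np.array([np.cos(yaw),np.sin(yaw),0]);by=np.array([-bx[1],bx[0],0])
f=lambda x,y,z:box+x*bx+y*by+[0,0,z]
E
python3 - <<'E'
from h import *
from cell import state
s=state();print(s['t'],s['eef_pos'],s['q'].round(2),s['width'],s['wrist_force'])
print(go(s,f(-.042,-.0575,.26),yaw))
E
```

```text
2.6 [ 0.53932326 -0.07400043  0.31713758] [ 0.6   0.13 -0.6   1.59  0.07  1.45 -0.22] 6.60153184689333e-05 [ 0.01934359  0.09735184 -0.43585994]
('shift', [0.0049, -0.0035, 0.0571], 'turn z', np.float64(-0.001), 'toolz', [-0.0, 0.0, -1.0], '|d|', np.float64(0.057))
```

Call:
move_arm(plan=[[0.005, 0.01, 0.026, 0, 0, 0, 0], [0, 0, 0.026, 0, 0, 0, 0], [0, 0, 0.025, 0, 0, 0, 0], [0, -0.007, 0.012, 0, 0, 0, 0], [0, -0.007, 0.012, 0, 0, 0, 0], [0, -0.007, 0.012, 0, 0, 0, 0]])

```text
t: 3.35
eef_pos: [0.5296, -0.0665, 0.2046]
ee_rot: [2.441, 1.976, 0.001]
wrist_force: [-0.6, -0.4, 3.4]
width: -0.0003
finger_force: 1.3
```

Call:
move_arm(plan=[[0, -0.006, 0.012, 0, 0, 0, 0], [0, -0.006, 0.012, 0, 0, 0, 0], [0, -0.005, 0.012, 0, 0, 0, 0], [0, -0.003, 0.012, 0, 0, 0, 0], [0, -0.003, 0.012, 0, 0, 0, 0], [0, -0.003, 0.012, 0, 0, 0, 0], [0, -0.002, 0.008, 0, 0, 0, 0], [0, 0, 0.006, 0, 0, 0, 0], [0, 0, 0.003, 0, 0, 0, 0], [0, 0, 0, 0, 0, 0, 0]])

```text
t: 4.6
eef_pos: [0.5023, -0.0609, 0.1152]
ee_rot: [-2.441, -1.977, 0.0]
wrist_force: [0.3, -0.0, 0.4]
width: -0.0001
finger_force: 0.0
```

Call:
move_arm(plan=[[0, 0, 0.002, 0, 0, 0, 0], [0, 0, 0.001, 0, 0, 0, 0], [0, 0, 0.001, 0, 0, 0, 0], [0, 0, 0, 0, 0, 0, 0], [0, 0, 0, 0, 0, 0, 0]])

```text
t: 5.22
eef_pos: [0.5028, -0.0609, 0.1139]
ee_rot: [2.44, 1.976, -0.0]
wrist_force: [-11.3, 1.8, 29.0]
width: 0.0002
finger_force: 14.5
```

Call:
move_arm(plan=[[0, 0, -0.03, 0, 0, 0, 0], [0, 0, -0.05, 0, 0, 0, 1], [0, 0, -0.05, 0, 0, 0, 1], [0.01, 0, -0.05, 0, 0, 0, 1], [0.045, 0, -0.05, 0, 0, 0, 1], [0, 0, 0, 0, 0, 0, 1], [0, 0, 0, 0, 0, 0, 1], [0, 0, 0, 0, 0, 0, 1]])

```text
t: 6.22
eef_pos: [0.5125, -0.0115, 0.3364]
ee_rot: [-2.442, -1.975, 0.003]
wrist_force: [-0.5, 0.1, -0.9]
width: 0.0854
finger_force: 0.0
```

Run:
```python
from cell import *
import cv2,numpy as np
for n in("wrist","side","top"):
    s=state();i=camera_info(n);p,d=camera(n);np.savez(f"{n}1.npz",p=p,d=d,**i);cv2.imwrite(f"pics/{n}1.png",p)
    if n=="wrist":print(s['eef_pos'],s['q'].round(2),np.round(i['extrinsics'],3).tolist(),i['fx'])
cv2.imwrite("pics/m1.png",np.hstack([cv2.resize(cv2.imread("pics/wrist1.png"),(480,300)),cv2.resize(cv2.imread("pics/side1.png")[100:260,230:400],(300,300))]))
```

```text
[ 0.51247958 -0.01145256  0.33637642] [ 0.56  0.06 -0.65  1.62  0.04  1.48 -0.3 ] [[0.978, -0.199, -0.062, 0.527], [-0.209, -0.936, -0.283, 0.06], [-0.002, 0.29, -0.957, 0.466], [0.0, 0.0, 0.0, 1.0]] 358.86721946287827
```

View pics/m1.png

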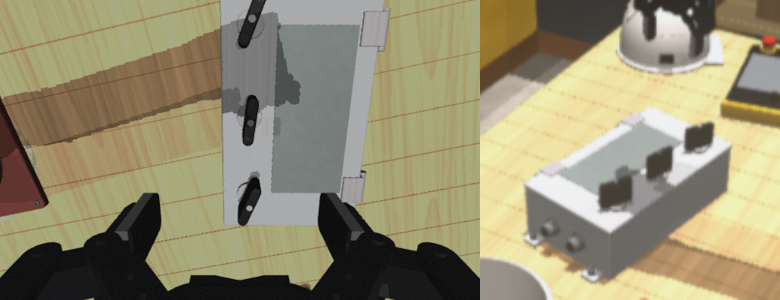

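The left half (wrist view) shows the closed cover with the wings at about (250,22), (251,120) and (249,200). The right half (side view) shows the cover flat on the box. I'll measure the wings from the wrist camera, with depth limited to wing-top height.

Run:
```python
from h import *
from cell import state
for nm in("wrist1.npz","top1.npz"):
    p,W,d=cloud(nm)
    B=(W-box)[...,:2];X=B@bx[:2];Y=B@by[:2];z=W[...,2]
    g=(abs(X)<.085)&(abs(Y)<.16)&(X>0)&(d>0);print(nm,"face z",np.percentile(z[g],[10,50,90]).round(4))
    g=(d>0)&(abs(z-.1)<.006)&(abs(X)<.13)&(abs(Y)<.2);print(" cover X",np.percentile(X[g],[.5,99.5]).round(3),"Y",np.percentile(Y[g],[.5,99.5]).round(3))
    k=(abs(X+.064)<.04)&(abs(Y)<.16)&(z>.138)&(z<.152)&(d>0)
    for n,o in(("L",.115),("M",0),("R",-.115)):
        w=k&(abs(Y-o)<.045)
        if w.sum()<15: continue
        P=np.c_[X[w],Y[w]].astype(np.float32);c=cv2.minAreaRect(P);dv=np.linalg.svd(P-P.mean(0),full_matrices=False)[2][0];dv*=np.sign(dv[1])
        print(" ",n,w.sum(),"box xy",np.round(c[0],4),"size",np.round(c[1],3),"turn cw",np.arctan2(dv[0],dv[1]).round(3))
s=state();print(s['t'],s['q'].round(2))
```

```text
wrist1.npz face z [0.1006 0.1019 0.1031]
 cover X [-0.103  0.102] Y [-0.169  0.141]
  L 1101 box xy [-0.067  0.111] size [0.053 0.014] turn cw 0.4
  M 965 box xy [-0.0659 -0.0002] size [0.059 0.014] turn cw 0.126
  R 814 box xy [-0.066  -0.1153] size [0.059 0.015] turn cw 0.387
top1.npz face z [0.0961 0.0993 0.1028]
 cover X [-0.1    0.105] Y [-0.172  0.172]
  L 91 box xy [-0.0632  0.115 ] size [0.06  0.014] turn cw 0.385
  R 53 box xy [-0.068  -0.1268] size [0.033 0.015] turn cw 0.413
6.375 [ 0.56  0.06 -0.65  1.62  0.04  1.48 -0.3 ]
```

Run:
```python
from h import *
from cell import state
s=state();print(go(s,f(-.0655,0,.126),yaw-.126))
```

```text
('shift', [0.0064, 0.0125, 0.2109], 'turn z', np.float64(0.127), 'toolz', [-0.001, 0.0, -1.0], '|d|', np.float64(0.211))
```

Call:
move_arm(plan=[[0.0064, 0.0125, 0.04, 0, 0, 0.127, 1], [0, 0, 0.05, 0, 0, 0, 1], [0, 0, 0.05, 0, 0, 0, 1], [0, 0, 0.04, 0, 0, 0, 1], [0, 0, 0.02, 0, 0, 0, 1], [0, 0, 0.011, 0, 0, 0, 1], [0, 0, 0, 0, 0, 0, 1], [0, 0, 0, 0, 0, 0, 0], [0, 0, 0, 0, 0, 0, 0], [0, 0, 0, 0, 0, 0, 0], [0, 0, 0, 0, 0, 0, 0], [0, 0, 0, 0, 0, 0, 0]], newtons=50)

```text
t: 7.88
eef_pos: [0.5268, -0.0066, 0.1271]
ee_rot: [2.561, 1.818, 0.001]
wrist_force: [-0.9, 0.4, 3.1]
width: 0.0138
finger_force: 51.7
```

Gripped, with a width of 13.8 mm matching the wing. Now I'll turn it clockwise.

Call:
move_arm(plan=[[0, 0, 0, 0, 0, 0.15, 0], [0, 0, 0, 0, 0, 0.15, 0], [0, 0, 0, 0, 0, 0.15, 0], [0, 0, 0, 0, 0, 0.15, 0]])

```text
t: 8.38
eef_pos: [0.5271, -0.0069, 0.1271]
ee_rot: [2.986, 0.973, 0.002]
wrist_force: [1.3, -1.9, 1.8]
width: 0.0132
finger_force: 51.5
```

Call:
move_arm(plan=[[0, 0, 0, 0, 0, 0.15, 0], [0, 0, 0, 0, 0, 0.15, 0], [0, 0, 0, 0, 0, 0.15, 0], [0, 0, 0, 0, 0, 0.15, 0], [0, 0, 0, 0, 0, 0.15, 0], [0, 0, 0, 0, 0, 0.08, 0], [0, 0, 0, 0, 0, 0, 0]])

```text
t: 9.25
eef_pos: [0.5272, -0.0073, 0.1272]
ee_rot: [3.126, -0.306, 0.002]
wrist_force: [2.2, -4.3, 2.0]
width: 0.0134
finger_force: 51.5
```

```bash
cat > st.py <<'E'
from h import *
from cell import state
s=state();M=R.from_rotvec(s['ee_rot']).as_matrix();y=np.arctan2(M[1,1],M[0,1])
b=s['eef_pos']-box
print("t",s['t'],"F",s['wrist_force'].round(1),"M",s['moment'].round(2),"w",s['width'].round(4),"wing cw",(yaw-y).round(3),"box",(b@bx).round(4),(b@by).round(4),s['eef_pos'][2].round(4),s['q'].round(2))
E
python3 st.py
```

```text
Traceback (most recent call last):
  File "st.py", line 5, in <module>
    print("t",s['t'],"F",s['wrist_force'].round(1),"M",s['moment'].round(2),"w",s['width'].round(4),"wing cw",(yaw-y).round(3),"box",(b@bx).round(4),(b@by).round(4),s['eef_pos'][2].round(4),s['q'].round(2))
                                                                                ^^^^^^^^^^^^^^^^
AttributeError: 'float' object has no attribute 'round'
```

```bash
sed -i "s/s\['width'\].round(4)/round(s['width'],4)/" st.py; python3 st.py
```

```text
t 9.25 F [ 2.2 -4.3  2. ] M [-0.85 -0.55 -0.12] w 0.0134 wing cw 1.555 box -0.0642 0.0002 0.1272 [ 0.35  0.22 -0.47  1.89  0.11  1.06 -1.93]
```

Call:
move_arm(plan=[[0, 0, 0, 0, 0, 0.04, 0], [0, 0, 0, 0, 0, 0.03, 0], [0, 0, 0, 0, 0, 0, 0]])

```text
t: 9.62
eef_pos: [0.5273, -0.0073, 0.1272]
ee_rot: [3.113, -0.41, 0.003]
wrist_force: [3.0, -5.0, 3.1]
width: 0.0137
finger_force: 59.4
```

```bash
python3 st.py
```

```text
t 9.625 F [ 3.  -5.   3.1] M [-1.14 -0.58  1.34] w 0.0137 wing cw 1.622 box -0.0642 0.0003 0.1272 [ 0.34  0.22 -0.46  1.89  0.11  1.06 -2.  ]
```

Call:
move_arm(plan=[[0, 0, 0, 0, 0, -0.03, 0.6], [0, 0, 0, 0, 0, 0, 0.6], [0, 0, 0, 0, 0, 0, 0.6], [0, 0, -0.02, 0, 0, 0, 0.6], [0, 0, -0.04, 0, 0, 0, 1], [0, 0, -0.04, 0, 0, 0, 1], [0, 0, 0, 0, 0, -0.18, 1], [0, 0, 0, 0, 0, -0.18, 1], [0, 0, 0, 0, 0, -0.18, 1], [0, 0, 0, 0, 0, -0.18, 1], [0, 0, 0, 0, 0, -0.18, 1], [0, 0, 0, 0, 0, -0.18, 1]])

```text
t: 11.12
eef_pos: [0.5264, -0.0064, 0.2266]
ee_rot: [-2.861, -1.296, 0.0]
wrist_force: [-1.1, -0.2, 0.6]
width: 0.0849
finger_force: 0.0
```

```bash
python3 st.py
python3 - <<'E'
from h import *
from cell import state
s=state();print(go(s,f(-.0645,.115,.127),yaw-.39))
E
```

```text
t 11.125 F [-1.1 -0.2  0.6] M [0.   0.   0.04] w 0.0849 wing cw 0.509 box -0.0652 0.001 0.2266 [ 0.43  0.13 -0.54  1.77  0.07  1.26 -0.85]
('shift', [0.0999, -0.0549, 0.0996], 'turn z', np.float64(-0.119), 'toolz', [-0.0, 0.0, -1.0], '|d|', np.float64(0.151))
```

Call:
move_arm(plan=[[0.05, -0.0275, 0, 0, 0, 0, 1], [0.05, -0.0275, 0, 0, 0, -0.119, 1], [0, 0, 0.04, 0, 0, 0, 1], [0, 0, 0.04, 0, 0, 0, 1], [0, 0, 0.0195, 0, 0, 0, 1], [0, 0, 0, 0, 0, 0, 1], [0, 0, 0, 0, 0, 0, 0], [0, 0, 0, 0, 0, 0, 0], [0, 0, 0, 0, 0, 0, 0], [0, 0, 0, 0, 0, 0, 0], [0, 0, 0, 0, 0, 0, 0]])

```text
t: 12.5
eef_pos: [0.5513, 0.1054, 0.128]
ee_rot: [-2.783, -1.457, 0.001]
wrist_force: [-5.3, 1.5, 7.4]
width: 0.0136
finger_force: 50.4
```

```bash
python3 st.py
```

```text
t 12.5 F [-5.3  1.5  7.4] M [ 0.17  1.07 -0.01] w 0.0136 wing cw 0.395 box -0.0643 0.1155 0.128 [ 0.26  0.31 -0.61  1.8   0.2   1.1  -1.03]
```

Call:
move_arm(plan=[[0, 0, 0, 0, 0, 0.15, 0], [0, 0, 0, 0, 0, 0.15, 0], [0, 0, 0, 0, 0, 0.15, 0], [0, 0, 0, 0, 0, 0.15, 0], [0, 0, 0, 0, 0, 0.15, 0], [0, 0, 0, 0, 0, 0.15, 0], [0, 0, 0, 0, 0, 0.15, 0], [0, 0, 0, 0, 0, 0.13, 0], [0, 0, 0, 0, 0, 0.05, 0], [0, 0, 0, 0, 0, 0, 0], [0, 0, 0, 0, 0, 0, 0]])

```text
t: 13.88
eef_pos: [0.5514, 0.105, 0.128]
ee_rot: [3.113, -0.413, -0.0]
wrist_force: [-4.4, -0.7, 7.6]
width: 0.0135
finger_force: 59.1
```

```bash
python3 st.py
```

```text
t 13.875 F [-4.4 -0.7  7.6] M [-0.28  1.14  1.22] w 0.0135 wing cw 1.623 box -0.0641 0.1151 0.128 [ 0.11  0.28 -0.43  1.81  0.13  1.08 -2.21]
```

Call:
move_arm(plan=[[0, 0, 0, 0, 0, -0.03, 0.6], [0, 0, 0, 0, 0, 0, 0.6], [0, 0, 0, 0, 0, 0, 0.6], [0, 0, -0.02, 0, 0, 0, 0.6], [0, 0, -0.04, 0, 0, 0, 1], [0, 0, -0.04, 0, 0, 0, 1], [0, 0, 0, 0, 0, -0.18, 1], [0, 0, 0, 0, 0, -0.18, 1], [0, 0, 0, 0, 0, -0.18, 1], [0, 0, 0, 0, 0, -0.18, 1], [0, 0, 0, 0, 0, -0.18, 1], [0, 0, 0, 0, 0, -0.18, 1]])

```text
t: 15.38
eef_pos: [0.5519, 0.1047, 0.2272]
ee_rot: [-2.862, -1.294, 0.0]
wrist_force: [0.6, -0.4, 0.1]
width: 0.0852
finger_force: 0.0
```

```bash
python3 st.py
python3 - <<'E'
from h import *
from cell import state
s=state();print(go(s,f(-.0645,-.115,.127),yaw-.39))
E
```

```text
t 15.375 F [ 0.6 -0.4  0.1] M [-0.07  0.06 -0.04] w 0.0852 wing cw 0.51 box -0.0636 0.1149 0.2272 [ 0.22  0.21 -0.55  1.68  0.11  1.28 -1.08]
('shift', [-0.201, 0.1116, 0.1002], 'turn z', np.float64(-0.12), 'toolz', [-0.0, 0.0, -1.0], '|d|', np.float64(0.251))
```

Call:
move_arm(plan=[[-0.04, 0.0223, 0, 0, 0, 0, 1], [-0.04, 0.0223, 0, 0, 0, 0, 1], [-0.04, 0.0223, 0, 0, 0, 0, 1], [-0.04, 0.0223, 0, 0, 0, 0, 1], [-0.041, 0.0224, 0, 0, 0, -0.12, 1], [0, 0, 0.04, 0, 0, 0, 1], [0, 0, 0.04, 0, 0, 0, 1], [0, 0, 0.02, 0, 0, 0, 1], [0, 0, 0, 0, 0, 0, 1]])

```text
t: 16.5
eef_pos: [0.5006, -0.1195, 0.1259]
ee_rot: [-2.782, -1.455, 0.003]
wrist_force: [0.0, -0.0, -0.1]
width: 0.0853
finger_force: 0.0
```

```bash
python3 st.py
```

```text
t 16.5 F [ 0.  -0.  -0.1] M [0.02 0.01 0.  ] w 0.0853 wing cw 0.396 box -0.0668 -0.115 0.1259 [ 0.51  0.19 -0.4   1.92  0.08  1.06 -0.53]
```

Call:
move_arm(plan=[[0, 0, 0, 0, 0, 0, 0], [0, 0, 0, 0, 0, 0, 0], [0, 0, 0, 0, 0, 0, 0], [0, 0, 0, 0, 0, 0, 0], [0, 0, 0, 0, 0, 0, 0]])

```text
t: 17.12
eef_pos: [0.5021, -0.1199, 0.1278]
ee_rot: [2.783, 1.456, 0.001]
wrist_force: [0.3, -2.2, 3.3]
width: 0.0138
finger_force: 51.9
```

```bash
python3 st.py
```

```text
t 17.125 F [ 0.3 -2.2  3.3] M [-0.19 -0.06  0.08] w 0.0138 wing cw 0.396 box -0.0652 -0.1151 0.1278 [ 0.51  0.19 -0.4   1.91  0.08  1.06 -0.53]
```

Call:
move_arm(plan=[[0, 0, 0, 0, 0, 0.15, 0], [0, 0, 0, 0, 0, 0.15, 0], [0, 0, 0, 0, 0, 0.15, 0], [0, 0, 0, 0, 0, 0.15, 0], [0, 0, 0, 0, 0, 0.15, 0], [0, 0, 0, 0, 0, 0.15, 0], [0, 0, 0, 0, 0, 0.15, 0], [0, 0, 0, 0, 0, 0.13, 0], [0, 0, 0, 0, 0, 0.05, 0], [0, 0, 0, 0, 0, 0, 0], [0, 0, 0, 0, 0, 0, 0]])

```text
t: 18.5
eef_pos: [0.5021, -0.1196, 0.1279]
ee_rot: [3.114, -0.412, 0.002]
wrist_force: [0.1, -0.3, 6.0]
width: 0.0134
finger_force: 60.1
```

```bash
python3 st.py
```

```text
t 18.5 F [ 0.1 -0.3  6. ] M [-0.14  0.11  1.25] w 0.0134 wing cw 1.623 box -0.0653 -0.1149 0.1279 [ 0.4   0.18 -0.28  1.92  0.06  1.05 -1.73]
```

The right knob is at its end stop. I'll release it, back off and verify.

Call:
move_arm(plan=[[0, 0, 0, 0, 0, -0.03, 0.6], [0, 0, 0, 0, 0, 0, 0.6], [0, 0, 0, 0, 0, 0, 0.6], [0, 0, -0.02, 0, 0, 0, 0.6], [0, 0, -0.05, 0, 0, 0, 1], [0, 0, -0.05, 0, 0, 0, 1], [0, 0, -0.05, 0, 0, 0, 1], [0, 0, -0.05, 0, 0, 0, 1], [0, -0.05, 0, 0, 0, 0, 1], [0, -0.05, 0, 0, 0, 0, 1], [0, 0, 0, 0, 0, 0, 1], [0, 0, 0, 0, 0, 0, 1]])

```text
t: 20.0
eef_pos: [0.5249, -0.0229, 0.347]
ee_rot: [3.119, -0.37, -0.001]
wrist_force: [-0.4, -0.8, 0.7]
width: 0.0856
finger_force: 0.0
```

```bash
python3 st.py
python3 - <<'E'
from cell import *
import cv2,numpy as np
P={n:camera(n)[0] for n in("wrist","side","top")}
cv2.imwrite("pics/m2.png",np.vstack([np.hstack([cv2.resize(P[n],(400,250)) for n in("wrist","top")]),np.hstack([cv2.resize(P["side"],(400,250)),cv2.resize(P["side"][110:260,230:400],(400,250))])]))
E
```

```text
t 20.0 F [-0.4 -0.8  0.7] M [-0.    0.03 -0.01] w 0.0856 wing cw 1.596 box -0.0632 -0.0155 0.347 [ 0.31  0.06 -0.36  1.58  0.02  1.5  -1.87]
```

View pics/m2.png

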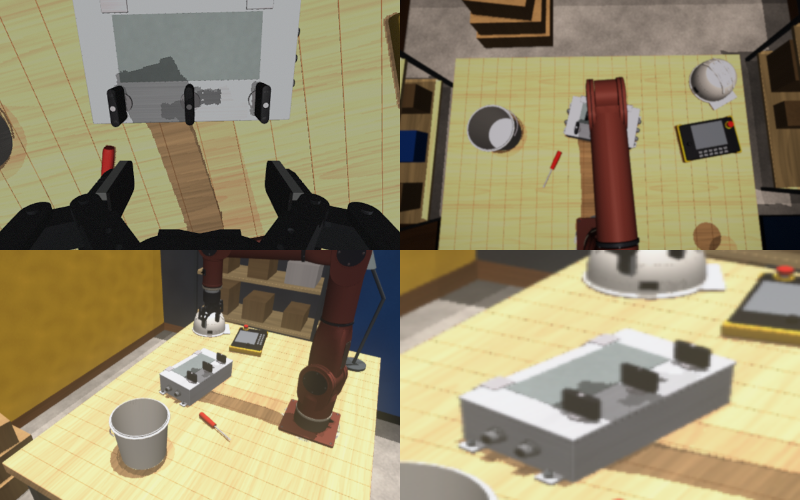

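The wrist view shows all three wings square to the free edge, at (115,105), (189,104) and (262,102). The cover is flat, the bystanders are in place and the gripper is clear.

```bash
python3 -c "
from cell import *
print(sign_off())"
```

```text
the job is handed in; nothing more can be done
None
```

I closed the cover, turned all three knobs to their end stops, pulled the gripper clear without disturbing the other items, and handed the job in at about 20 s of the 64 s limit; the sign-off returned no verdict.

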